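# Check the spice tins' hinges

## Robot

A 6-joint arm with a two-finger parallel gripper is mounted at the origin on the work surface. World frame = base frame: x ahead of the robot, y to its left, z up, the work surface at z = 0. Lengths are in m, angles in rad, forces in N, time in s.
With the tool pointing down it reaches from about 0.275 to 0.85 m from the base axis. Payload 5.2 kg.
Tool frame: the origin (TCP) lies midway between the tips of the shut fingers; the grasp point (between the pads) lies 19 mm behind it; z points along the fingers, y is the line along which they close (so a half turn about z gives the same grasp; the last joint's range is limited). The gripper opens to 85 mm and grips with 20 to 120 N. Pads are 22 mm wide; open, the fingers measure 114 mm over their backs; the gripper's body (76 mm by 85 mm) begins 54 mm behind the grasp point. The pads swing forward as they close: fully open they stand 13 mm farther back than shut.
Start: joints at [1.119, 0.259, 1.535, -0, 1.348, -0.203], TCP at [0.135, 0.533, 0.231] pointing down, gripper open.
Joint ranges: [-3.14, 3.14], [-0.91, 2.08], [0.19, 2.58], [-1.22, 4.36], [0.22, 2.71], [-3.12, 3.12]. Speed limits (rad/s): [2.57, 2.57, 3.14, 3.14, 3.14, 3.14].

## Interface

Orientations are given as a rotation vector (axis times angle).
In Python, from workcell import state, grab_frame, sign_off gives the robot as it stands.
- The arm moves only by the shell command python3 -m creep 'ROWS' [OPENING] [FORCE]. ROWS is JSON, a list of rows, each an object with "dp": the shift along the tool's x, y, z in m, a list of three; "spin": the turn about the tool's z in degrees. In form: [{"dp": [dx, dy, dz], "spin": spin}, ...]. A call has 1 to 12 rows; each row shifts and turns the commanded pose from where the row before left it, along the tool's axes as they then stand; what a row does not reach is not made up. A row lasts 1/8 s, in which the tool goes at most 62.5 mm and 10.7 degrees, less where a joint would pass 70% of its speed; a pose out of reach is approached as far as the arm can. A call is refused whole if a number of a shift passes 0.0625 or a number of a turn 10.7, either way. A call with a gripper value outside its range is refused whole. OPENING is the finger opening in m, from 0 to 0.0854, set as the call begins (- or left out, the last holds). The fingers move at their own pace and stop on an object; FORCE is the grip in N (left out, the last holds). Time passes only in rows, so rows that do not move let the fingers close. It gives the time, the measured TCP pose, the force, the opening and the grip force at its end, in the units of the state.
- state(): the state, without advancing time (a new reading comes with each control period).
- grab_frame(name): name is "scene" or "top"; returns a dict with "image" (480x640x3 uint8, blue, green, red), "fx", "fy", "cx", "cy" (pixels), "rvec" (rotation vector, rad) and "tvec" (3), from world to camera coordinates, as OpenCV has them. Camera axes: x right, y down, z forward; pixel columns grow to the right and rows downward; lengths in m; the calibration is good to about 2 mm. A picture is of the moment at which its call begins. There is no depth.
- sign_off(): hands the job in; it is judged then, once.
The state is a dict: "time": time; "joint_pos": joint angles; "qvel": joint speeds; "joint_efforts": joint torques, N m; "tool_pos": TCP position; "tool_rot": TCP orientation; "contact_force": force on the tool from outside, world axes, zero at the start; "moment": the same for the moment, N m; "width": finger opening in m; "gripper_force": force on a finger pad.
Only numpy, scipy, OpenCV 4.12 (cv2) and the standard library are available. Lean on these libraries where they do the work, as an engineer would, in place of code of your own. Each camera call takes 0.05 s, during which the arm holds its last target. There are 200 camera calls.

## Task

Test the hinges of the two steel spice tins with yellow lids, the tin on the robot's left first and then the other: lift each lid by its tab to about 45 degrees where it stands and let go, to see whether it drops shut by itself. Close the stiff lid that stays up, and set that tin upright inside the red tray at the left; leave the freely swinging tin standing where it is with its lid shut. Do not topple either tin or the wooden pepper mill.

Things in the scene. Friction and masses are not known exactly. Their poses are not given: they have to be found in the camera images.
- tin_p_mid (a point): Middle of a loose steel spice tin, 25 mm above its underside. Body (mm) 80 (x) x 60 (y) x 46 high, paper labels, 0.45-0.65 kg; flush yellow lid 80 x 58 x 6 on top. Its -x side, with the lid's tab, faces roughly to the robot; hinge axis along y at x +40 mm, 21 mm above this point. Grip the body across its 60 mm width. Both tins look alike; exactly one is stiff.
- tin_q_mid (a point): Middle of a loose steel spice tin, 25 mm above its underside. Body (mm) 80 (x) x 60 (y) x 46 high, paper labels, 0.45-0.65 kg; flush yellow lid 80 x 58 x 6 on top. Its -x side, with the lid's tab, faces roughly to the robot; hinge axis along y at x +40 mm, 21 mm above this point. Grip the body across its 60 mm width. Both tins look alike; exactly one is stiff.
- tab_p (a point): Tab of tin_p. Middle of the black round-ended cross bar on the lid's tab, 12 mm thick, 36 mm long along the tin's y: pinch its two ends from above, it turns easily between the fingers. 24 mm in front of the front wall, 104 mm from the hinge axis; lid shut: 49 mm above the worktop, 64 mm in front of the tin's middle. Moves with the lid. Neck to the lid 10 mm wide, 4 mm thick.
- tab_q (a point): Tab of tin_q. Middle of the black round-ended cross bar on the lid's tab, 12 mm thick, 36 mm long along the tin's y: pinch its two ends from above, it turns easily between the fingers. 24 mm in front of the front wall, 104 mm from the hinge axis; lid shut: 49 mm above the worktop, 64 mm in front of the tin's middle. Moves with the lid. Neck to the lid 10 mm wide, 4 mm thick.
- lid_p (a joint): Lid of tin_p. Angle, 0 shut, grows as the tab is lifted; stop at 1.3 rad. Let go, a free lid drops shut from any angle within a second; a stiff one stays where it was left and takes about 1 N at the tab to move up or down.
- lid_q (a joint): Lid of tin_q. Angle, 0 shut, grows as the tab is lifted; stop at 1.3 rad. Let go, a free lid drops shut from any angle within a second; a stiff one stays where it was left and takes about 1 N at the tab to move up or down.
- tray_in (a point): Centre of the inner floor, 5 mm above the worktop, of the fixed shallow red reject tray: 180 mm (its x) x 220 mm (its y) outside, walls 5 mm thick and 20 mm high. It lies to the left of both tins. A tin stands well inside with its middle near the tray's centre.
- mill: Turned wooden pepper mill, 203 mm high, 56 mm wide at the foot, loose, standing beyond the tins, out of the straight way to the tray. Origin at the centre of its foot.
Not all that is in view belongs to the job. Leave any turquoise look-alike of the part that bears tin_q_mid alone.

How it is judged:
On the way, in this order (a step that is already met when the one before it is completed fails the run):
1. the left-hand tin's lid is lifted past 0.55 rad (32 degrees), the tin within 50 mm of its start (((value of joint lid_p above 0.55 rad and world y of tin_p_mid above -0.105 m and distance of tin_p_mid from where it was at the start of the episode below 0.05 m) or (value of joint lid_q above 0.55 rad and world y of tin_q_mid above -0.105 m and distance of tin_q_mid from where it was at the start of the episode below 0.05 m))), for 0.1 s.
2. then the right-hand tin's lid is lifted past 0.55 rad, the tin within 50 mm of its start (((value of joint lid_p above 0.55 rad and world y of tin_p_mid below -0.105 m and distance of tin_p_mid from where it was at the start of the episode below 0.05 m) or (value of joint lid_q above 0.55 rad and world y of tin_q_mid below -0.105 m and distance of tin_q_mid from where it was at the start of the episode below 0.05 m))), for 0.1 s.
At the end, for the whole second after the job is handed in: The stiff tin stands upright (within 10 degrees) on the tray's floor, its middle within 50 mm (tray's x) and 75 mm (tray's y) of the tray's centre, its lid closed to under 0.2 rad; the freely swinging tin stands upright within 50 mm of where it started, its lid shut (under 0.1 rad) (x of tin_q_mid in the frame of tray_in between -0.05 and 0.05 m and y of tin_q_mid in the frame of tray_in between -0.075 and 0.075 m and z of tin_q_mid in the frame of tray_in below 0.035 m and angle between each of tin_q_mid, tin_p_mid's own z axis and vertical below 0.17 rad and value of joint lid_q below 0.2 rad and value of joint lid_p below 0.1 rad and distance of tin_p_mid from where it was at the start of the episode below 0.05 m); the robot touches nothing.
It fails at once if a tin or the pepper mill is toppled (tilted past 35 degrees) (angle between any of tin_p_mid, tin_q_mid, mill's own z axis and vertical above 0.6 rad).
It also fails if it takes over 72 s, if anything falls off the work surface, if the arm or the gripper's body presses on something with over 40 N, if the wrist force passes 120 N, or if a joint passes its speed limit or range.

## Working session

There is one attempt and no reset: what is moved stays moved. The work goes in short steps, Python scripts to look and compute and a shell command to move; the robot and the scene stay as the last step left them, time stands still between calls to the robot, and variables do not carry over. Pictures are saved under pics/ and viewed, at most 10 in all, crops included, and the job is handed in when it is done.

```bash
mkdir -p pics; cat > h.py <<'E'
import cv2,numpy as np
from workcell import state,grab_frame,sign_off
def shot(n,f): 
    d=grab_frame(n); cv2.imwrite('pics/'+f,d['image']); return d
def ray(d,u,v,z):
    R=cv2.Rodrigues(np.array(d['rvec'],float))[0]; t=np.array(d['tvec'],float).ravel()
    c=-R.T@t; r=R.T@np.array([(u-d['cx'])/d['fx'],(v-d['cy'])/d['fy'],1]); return c+r*(z-c[2])/r[2]
def yellow(d,lo=(20,110,90),hi=(34,255,255),amin=60):
    m=cv2.inRange(cv2.cvtColor(d['image'],cv2.COLOR_BGR2HSV),lo,hi)
    return [c for c in cv2.findContours(m,cv2.RETR_EXTERNAL,cv2.CHAIN_APPROX_NONE)[0] if cv2.contourArea(c)>amin]
E
python3 - <<'E'
from h import *
import pickle
s=state();print(s['tool_pos'],s['tool_rot'],s['time'])
a=shot('top','top0.png');b=shot('scene','scene0.png')
for d in(a,b):
    R=cv2.Rodrigues(np.array(d['rvec'],float))[0];print('cam',-R.T@np.array(d['tvec']).ravel())
    for c in yellow(d):
        r=cv2.minAreaRect(c);p=cv2.boxPoints(r);print(cv2.contourArea(c),r,[ray(d,*q,.052)[:2].round(3).tolist() for q in p])
E
```

```text
[0.13519754 0.53256718 0.23046569] [-3.89797016e-01 -3.11672015e+00  2.76900815e-03] 0.0
cam [0.37868072 0.0332663  1.31566494]
1102.5 ((278.1802062988281, 350.9420471191406), (48.30252456665039, 29.280162811279297), 13.13402271270752) [[0.322, 0.182], [0.379, 0.17], [0.358, 0.073], [0.3, 0.086]]
1032.5 ((315.3511962890625, 253.5815887451172), (27.880001068115234, 47.159996032714844), 16.260204315185547) [[0.501, 0.094], [0.597, 0.068], [0.581, 0.011], [0.485, 0.039]]
1048.5 ((465.4075012207031, 249.39883422851562), (47.74595642089844, 28.054553985595703), 81.25383758544922) [[0.597, -0.226], [0.606, -0.285], [0.506, -0.297], [0.497, -0.239]]
cam [ 1.23367166 -0.43059458  0.6740969 ]
1000.5 ((196.25860595703125, 303.60345458984375), (42.436241149902344, 31.14205551147461), 48.36646270751953) [[0.52, -0.298], [0.487, -0.239], [0.601, -0.229], [0.626, -0.284]]
607.0 ((331.4411926269531, 246.23529052734375), (34.814212799072266, 24.867294311523438), 59.03623962402344) [[0.501, 0.03], [0.485, 0.098], [0.599, 0.066], [0.61, 0.004]]
377.5 ((309.874267578125, 196.24444580078125), (13.511320114135742, 39.0477180480957), 82.23483276367188) [[0.301, 0.09], [0.332, 0.188], [0.391, 0.154], [0.36, 0.06]]
```

View pics/top0.png

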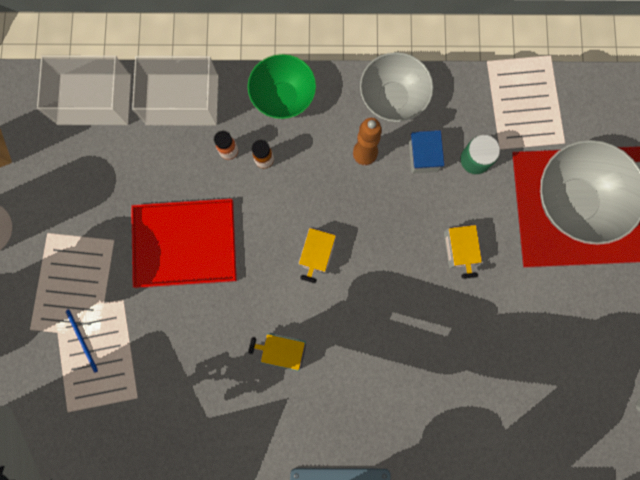

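View pics/scene0.png

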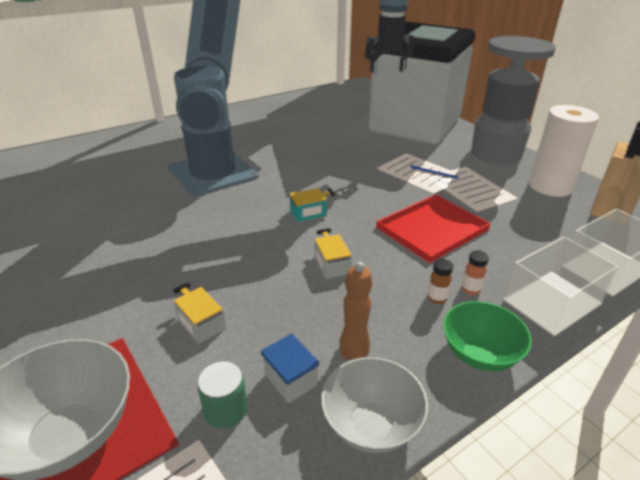

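The lids in the top view are at (318,250), a steel tin on the left with its tab at (308,279), and at (465,247), a steel tin on the right with its tab at (470,274). The one at (282,352) has a turquoise body in the scene view at (309,205), so it is the decoy to leave alone. The red tray is at (185,243), not the mat at (585,205). The mill is at (367,140).

```bash
python3 - <<'E'
from h import *
d=shot('top','top1.png');im=d['image']
g=cv2.cvtColor(im,cv2.COLOR_BGR2HSV)
Y=[c for c in yellow(d) if cv2.minAreaRect(c)[0][1]<300]
for (u,v) in((308,279),(470,274)):
    m=np.zeros(g.shape[:2],np.uint8);m[v-9:v+9,u-14:u+14]=(g[v-9:v+9,u-14:u+14,2]<40)*255
    c=max(cv2.findContours(m,0,1)[0],key=cv2.contourArea);r=cv2.minAreaRect(c);t=ray(d,*r[0],.052)
    y=min(Y,key=lambda c:abs(cv2.minAreaRect(c)[0][0]-u))
    # lid without neck: open mask
    k=np.zeros(m.shape,np.uint8);cv2.drawContours(k,[y],-1,255,-1);k=cv2.morphologyEx(k,cv2.MORPH_OPEN,np.ones((11,11)))
    M=cv2.moments(k,True);p=ray(d,M['m10']/M['m00'],M['m01']/M['m00'],.052)
    bp=cv2.boxPoints(cv2.minAreaRect(cv2.findContours(k,0,1)[0][0]))
    W=np.array([ray(d,*q,.052)[:2] for q in bp]);E=W-np.roll(W,1,0)
    print(r,'tab',t[:2].round(4),'lid',p[:2].round(4),'axis',np.degrees(np.arctan2(*(p-t)[1::-1])),np.linalg.norm((p-t)[:2]),[(round(np.linalg.norm(e),3),round(np.degrees(np.arctan2(e[1],e[0])),1)) for e in E])
m=cv2.inRange(g,(0,200,110),(6,255,255))
for c in cv2.findContours(m,0,1)[0]:
    if cv2.contourArea(c)>2000:
        r=cv2.minAreaRect(c);print(r,ray(d,*r[0],.02),[ray(d,*q,.02)[:2].round(3) for q in cv2.boxPoints(r)])
cv2.imwrite('pics/crop.png',cv2.resize(im[215:300,270:500],None,fx=3.4,fy=3.4,interpolation=2))
E
```

```text
((308.4706115722656, 278.61767578125), (13.824529647827148, 3.395498752593994), 14.03624439239502) tab [0.488 0.067] lid [0.5498 0.0505] axis -14.925091749404992 0.06391470737942918 [(np.float64(0.058), np.float64(74.3)), (np.float64(0.083), np.float64(-15.2)), (np.float64(0.059), np.float64(-105.8)), (np.float64(0.083), np.float64(164.4))]
((469.5610046386719, 275.04876708984375), (3.312946081161499, 13.251785278320312), 83.6598129272461) tab [ 0.4974 -0.2688] lid [ 0.5614 -0.2606] axis 7.309110159774317 0.06452066269451663 [(np.float64(0.08), np.float64(4.8)), (np.float64(0.06), np.float64(-83.3)), (np.float64(0.08), np.float64(-175.6)), (np.float64(0.059), np.float64(96.7))]
((182.94198608398438, 242.60052490234375), (81.9908218383789, 103.2691650390625), 86.3086166381836) [0.56692887 0.33916889 0.02      ] [array([0.649, 0.461]), array([0.665, 0.237]), array([0.487, 0.22 ]), array([0.471, 0.439])]
((576.6349487304688, 206.60284423828125), (114.19646453857422, 123.01421356201172), 87.51044464111328) [ 0.65107887 -0.5142158   0.02      ] [array([ 0.773, -0.38 ]), array([ 0.787, -0.653]), array([ 0.533, -0.644]), array([ 0.52, -0.38])]
```

View pics/crop.png

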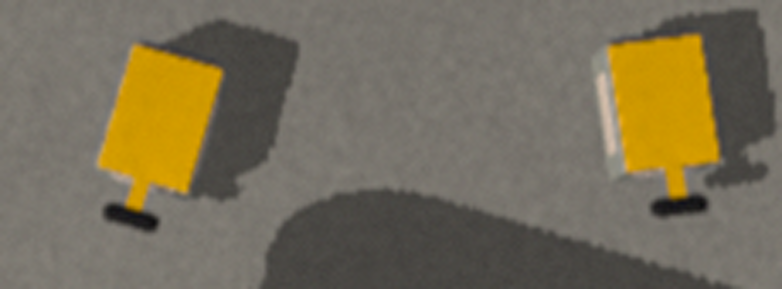

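The crop shows both chosen tins with steel bodies and paper labels, their tabs at crop (131,217) and (680,205) facing the robot. I'm moving above the left tab; the tool's y is already along that tin's y.

```bash
python3 -m creep '[{"dp":[-0.038,-0.0304,0.009],"spin":0.7},{"dp":[-0.038,-0.0304,0.009],"spin":0},{"dp":[-0.038,-0.0304,0.009],"spin":0},{"dp":[-0.038,-0.0304,0.009],"spin":0},{"dp":[-0.038,-0.0304,0.009],"spin":0},{"dp":[-0.038,-0.0304,0.009],"spin":0},{"dp":[-0.038,-0.0304,0.009],"spin":0},{"dp":[-0.038,-0.0304,0.009],"spin":0},{"dp":[-0.038,-0.0304,0.009],"spin":0},{"dp":[-0.038,-0.0304,0.009],"spin":0},{"dp":[-0.038,-0.0304,0.009],"spin":0},{"dp":[-0.038,-0.0304,0.009],"spin":0}]' 0.06 20; python3 -m creep '[{"dp":[0,0,0],"spin":0},{"dp":[0,0,0],"spin":0}]'
cat >> h.py <<'E'
def to(x,y,z,head=None):
    s=state();R=cv2.Rodrigues(np.array(s['tool_rot'],float))[0]
    print('pos',np.round(s['tool_pos'],4),'t',s['time'],'w',s['width'],'yhead',np.degrees(np.arctan2(R[1,1],R[0,1])).round(2),'tilt',R[2,2].round(4),'F',np.round(s['contact_force'],1))
    print('dp',(R.T@(np.array([x,y,z])-s['tool_pos'])).round(4))
E
python3 -c "
from h import *
to(.488,.067,.032)
d=shot('top','t2.png');cv2.imwrite('pics/t2c.png',cv2.resize(d['image'][180:340,220:420],None,fx=3,fy=3))"
```

```text
time: 1.65
tool_pos: [0.483, 0.0618, 0.1229]
tool_rot: [-0.409, -3.115, -0.0]
contact_force: [0.4, 0.2, -0.3]
width: 0.0595
gripper_force: 0.0
time: 1.9
tool_pos: [0.4816, 0.0635, 0.1229]
tool_rot: [-0.41, -3.113, -0.0]
contact_force: [-0.0, 0.4, -0.7]
width: 0.0602
gripper_force: 0.0
pos [0.4816 0.0635 0.1229] t 1.9 w 0.060150996580940676 yhead 75.0 tilt -1.0 F [-0.   0.4 -0.7]
dp [-0.0054  0.0051  0.0909]
```

View pics/t2c.png

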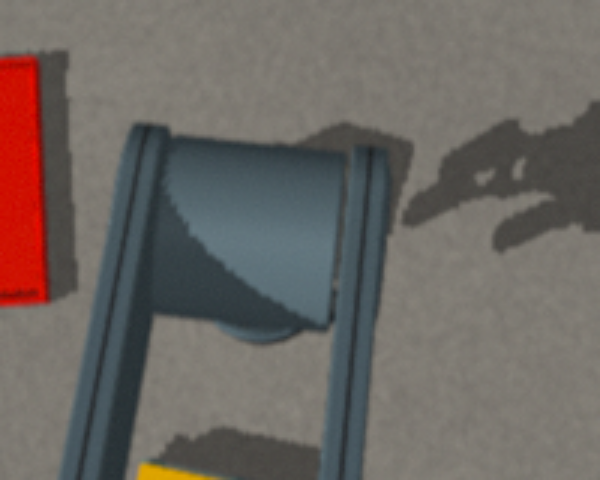

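The arm hides the tin in this view, so I'm going by the measurement. Next I descend and pinch.

```bash
python3 -m creep '[{"dp":[-0.0054,0.005,0.01],"spin":0},{"dp":[0,0,0.027],"spin":0},{"dp":[0,0,0.027],"spin":0},{"dp":[0,0,0.018],"spin":0},{"dp":[0,0,0.009],"spin":0},{"dp":[0,0,0],"spin":0}]'; python3 -m creep '[{"dp":[0,0,0],"spin":0},{"dp":[0,0,0],"spin":0},{"dp":[0,0,0],"spin":0},{"dp":[0,0,0],"spin":0},{"dp":[0,0,0],"spin":0}]' 0.03 20
python3 -c "
from h import *
to(.488,.067,.032)
d=shot('scene','s2.png');cv2.imwrite('pics/s2c.png',cv2.resize(d['image'][180:300,260:420],None,fx=4,fy=4))"
```

```text
time: 2.7
tool_pos: [0.4884, 0.0674, 0.0318]
tool_rot: [-0.407, -3.114, 0.0]
contact_force: [0.7, 0.4, 0.7]
width: 0.0599
gripper_force: 0.0
time: 3.32
tool_pos: [0.4895, 0.0668, 0.033]
tool_rot: [0.409, 3.113, 0.001]
contact_force: [0.3, 2.0, 5.7]
width: 0.0337
gripper_force: 19.8
pos [0.4895 0.0668 0.033 ] t 3.325 w 0.033651931213033864 yhead 75.04 tilt -1.0 F [0.3 2.  5.7]
dp [ 0.0015 -0.0002  0.001 ]
```

View pics/s2c.png

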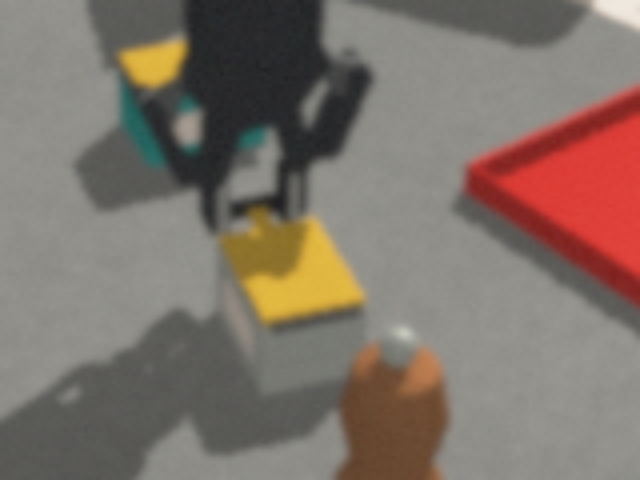

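The tab is between the two fingers (crop about (260,208)), pinched at 20 N. Next I lift along the arc.

```bash
python3 -m creep '[{"dp":[-0.0007,0,-0.009],"spin":0},{"dp":[-0.0014,0,-0.009],"spin":0},{"dp":[-0.0022,0,-0.0088],"spin":0},{"dp":[-0.003,0,-0.0086],"spin":0},{"dp":[-0.0037,0,-0.0082],"spin":0},{"dp":[-0.0045,0,-0.008],"spin":0},{"dp":[-0.0051,0,-0.0075],"spin":0},{"dp":[-0.0057,0,-0.007],"spin":0},{"dp":[-0.005,0,-0.0052],"spin":0},{"dp":[0,0,0],"spin":0},{"dp":[0,0,0],"spin":0}]'
python3 -c "
from h import *
to(.488,.067,.032)
d=shot('scene','s3.png');cv2.imwrite('pics/s3c.png',cv2.resize(d['image'][180:300,260:420],None,fx=4,fy=4))"
```

```text
time: 4.75
tool_pos: [0.519, 0.0586, 0.1035]
tool_rot: [-0.409, -3.115, 0.0]
contact_force: [-1.0, 0.4, 0.4]
width: 0.0338
gripper_force: 20.1
pos [0.519  0.0586 0.1035] t 4.75 w 0.033768470081711535 yhead 75.04 tilt -1.0 F [-1.   0.4  0.4]
dp [0.0321 0.0001 0.0715]
```

View pics/s3c.png

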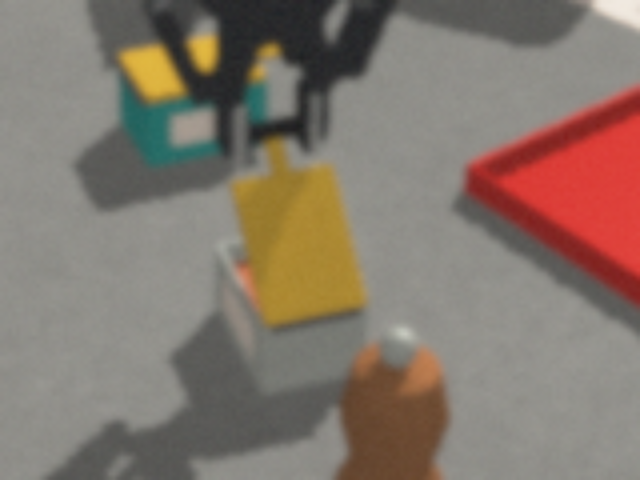

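Lid is up about 44 degrees and the tin hasn't moved. Now releasing and waiting.

```bash
python3 -m creep '[{"dp":[0,0,0],"spin":0},{"dp":[0,0,0],"spin":0},{"dp":[0,0,0],"spin":0},{"dp":[0,0,0],"spin":0},{"dp":[0,0,0],"spin":0},{"dp":[0,0,0],"spin":0},{"dp":[0,0,0],"spin":0},{"dp":[0,0,0],"spin":0},{"dp":[0,0,0],"spin":0},{"dp":[0,0,0],"spin":0},{"dp":[0,0,0],"spin":0},{"dp":[0,0,0],"spin":0}]' 0.06
cat >> h.py <<'E'
def box(f):
    d=shot('scene',f)
    for c in yellow(d,(20,110,60)): print(cv2.boundingRect(c),cv2.contourArea(c))
E
python3 -c "
from h import *
box('s4.png')
d={'image':cv2.imread('pics/s3.png')};print('lifted',[(cv2.boundingRect(c),cv2.contourArea(c)) for c in yellow(d,(20,110,60))])
d={'image':cv2.imread('pics/scene0.png')};print('start',[(cv2.boundingRect(c),cv2.contourArea(c)) for c in yellow(d,(20,110,60))])"
```

```text
time: 6.3
tool_pos: [0.519, 0.0587, 0.1036]
tool_rot: [-0.409, -3.115, -0.0]
contact_force: [-1.3, 0.1, 0.5]
width: 0.06
gripper_force: 0.0
(175, 287, 47, 38) 984.5
(318, 214, 33, 48) 916.5
(290, 192, 12, 14) 86.5
lifted [((175, 287, 47, 38), 985.0), ((318, 214, 33, 48), 912.5), ((290, 191, 17, 14), 146.0)]
start [((175, 287, 47, 38), 1002.0), ((315, 231, 36, 30), 607.0), ((290, 189, 40, 16), 378.0)]
```

The left lid stayed up, so the left tin is the stiff one. I'll re-pinch and close it along the reverse arc.

```bash
python3 -m creep '[{"dp":[0,0,0],"spin":0},{"dp":[0,0,0],"spin":0},{"dp":[0,0,0],"spin":0},{"dp":[0,0,0],"spin":0}]' 0.03 20
python3 -m creep '[{"dp":[0.005,0,0.0052],"spin":0},{"dp":[0.0057,0,0.007],"spin":0},{"dp":[0.0051,0,0.0075],"spin":0},{"dp":[0.0045,0,0.008],"spin":0},{"dp":[0.0037,0,0.0082],"spin":0},{"dp":[0.003,0,0.0086],"spin":0},{"dp":[0.0022,0,0.0088],"spin":0},{"dp":[0.0014,0,0.009],"spin":0},{"dp":[0.0007,0,0.009],"spin":0},{"dp":[0,0,0.001],"spin":0},{"dp":[0,0,0],"spin":0}]'
python3 -m creep '[{"dp":[0,0,0],"spin":0},{"dp":[0,0,0],"spin":0},{"dp":[0,0,0],"spin":0},{"dp":[0,0,-0.03],"spin":0},{"dp":[0,0,-0.05],"spin":0},{"dp":[0,0,-0.01],"spin":0},{"dp":[0,0,0],"spin":0}]' 0.06
python3 -c "
from h import *
box('s5.png');to(.4974,-.2688,.125)"
```

```text
time: 6.85
tool_pos: [0.5189, 0.0587, 0.1036]
tool_rot: [-0.409, -3.115, 0.0]
contact_force: [-1.3, -0.4, 1.2]
width: 0.0337
gripper_force: 19.8
time: 8.22
tool_pos: [0.4893, 0.0667, 0.0316]
tool_rot: [0.409, 3.114, 0.0]
contact_force: [-0.8, -0.8, 6.3]
width: 0.0336
gripper_force: 20.8
time: 9.1
tool_pos: [0.489, 0.0668, 0.1216]
tool_rot: [0.409, 3.114, 0.0]
contact_force: [-0.1, -0.1, 0.4]
width: 0.0601
gripper_force: 0.0
(175, 287, 47, 38) 985.0
(315, 231, 36, 30) 610.0
(290, 190, 16, 16) 154.5
(310, 188, 21, 15) 162.5
pos [0.4882 0.0668 0.1206] t 9.15 w 0.060311409579425976 yhead 75.05 tilt -1.0 F [-0.7 -0.3 -0.6]
dp [-0.0955 -0.3219 -0.0044]
```

Left lid shut again and the tin is in place. Now the right tin, at axis about 6 degrees.

```bash
python3 -m creep '[{"dp":[-0.0119,-0.0402,0],"spin":0},{"dp":[-0.0119,-0.0402,0],"spin":0},{"dp":[-0.0119,-0.0402,0],"spin":0},{"dp":[-0.0119,-0.0402,0],"spin":0},{"dp":[-0.0119,-0.0402,0],"spin":0},{"dp":[-0.0119,-0.0402,0],"spin":0},{"dp":[-0.0119,-0.0402,0],"spin":0},{"dp":[-0.0119,-0.0402,0],"spin":0},{"dp":[0,0,0],"spin":-7},{"dp":[0,0,0],"spin":-7},{"dp":[0,0,0],"spin":-7},{"dp":[0,0,0],"spin":0}]'
python3 -c "
from h import *
to(.4974,-.2688,.032)"
```

```text
time: 10.65
tool_pos: [0.4968, -0.2678, 0.1193]
tool_rot: [0.163, -3.135, -0.004]
contact_force: [-0.6, 0.4, 0.5]
width: 0.0601
gripper_force: 0.0
pos [ 0.4968 -0.2678  0.1193] t 10.65 w 0.060078830246956885 yhead 95.97 tilt -1.0 F [-0.6  0.4  0.5]
dp [-0.0007 -0.0012  0.0873]
```

```bash
python3 -m creep '[{"dp":[-0.001,-0.001,0.01],"spin":0},{"dp":[0,0,0.027],"spin":0},{"dp":[0,0,0.025],"spin":0},{"dp":[0,0,0.016],"spin":0},{"dp":[0,0,0.009],"spin":0},{"dp":[0,0,0],"spin":0}]'; python3 -m creep '[{"dp":[0,0,0],"spin":0},{"dp":[0,0,0],"spin":0},{"dp":[0,0,0],"spin":0},{"dp":[0,0,0],"spin":0},{"dp":[0,0,0],"spin":0}]' 0.03 20
```

```text
time: 11.4
tool_pos: [0.4987, -0.2693, 0.0338]
tool_rot: [0.165, -3.137, -0.001]
contact_force: [0.2, 0.2, 0.0]
width: 0.0601
gripper_force: 0.0
time: 12.02
tool_pos: [0.4994, -0.2698, 0.0351]
tool_rot: [-0.166, 3.136, -0.002]
contact_force: [-1.1, -0.4, 6.7]
width: 0.0338
gripper_force: 19.8
```

Same grip width as on the first tab. Lifting.

```bash
python3 -m creep '[{"dp":[-0.0007,0,-0.009],"spin":0},{"dp":[-0.0014,0,-0.009],"spin":0},{"dp":[-0.0022,0,-0.0088],"spin":0},{"dp":[-0.003,0,-0.0086],"spin":0},{"dp":[-0.0037,0,-0.0082],"spin":0},{"dp":[-0.0045,0,-0.008],"spin":0},{"dp":[-0.0051,0,-0.0075],"spin":0},{"dp":[-0.0057,0,-0.007],"spin":0},{"dp":[-0.005,0,-0.0052],"spin":0},{"dp":[0,0,0],"spin":0},{"dp":[0,0,0],"spin":0}]'
python3 -c "
from h import *
box('s6.png')"
python3 -m creep '[{"dp":[0,0,0],"spin":0},{"dp":[0,0,0],"spin":0},{"dp":[0,0,0],"spin":0},{"dp":[0,0,0],"spin":0},{"dp":[0,0,0],"spin":0},{"dp":[0,0,0],"spin":0},{"dp":[0,0,0],"spin":0},{"dp":[0,0,0],"spin":0},{"dp":[0,0,0],"spin":0},{"dp":[0,0,0],"spin":0},{"dp":[0,0,0],"spin":0},{"dp":[0,0,0],"spin":0}]' 0.06
python3 -c "
from h import *
box('s7.png')
d=cv2.imread('pics/s6.png')[240:360,130:290];e=cv2.imread('pics/s7.png')[240:360,130:290]
cv2.imwrite('pics/s67.png',cv2.resize(np.hstack([d,e]),None,fx=2.5,fy=2.5))"
```

```text
time: 13.4
tool_pos: [0.5298, -0.266, 0.1053]
tool_rot: [0.166, -3.137, -0.0]
contact_force: [-1.4, 1.4, 0.4]
width: 0.0335
gripper_force: 20.0
(175, 268, 48, 57) 1405.5
(315, 231, 36, 30) 614.5
(290, 188, 41, 18) 399.0
time: 14.95
tool_pos: [0.53, -0.2661, 0.1056]
tool_rot: [0.166, -3.137, -0.0]
contact_force: [-0.0, -0.6, -0.3]
width: 0.06
gripper_force: 0.0
(174, 286, 48, 39) 971.5
(315, 231, 36, 30) 613.5
(290, 188, 41, 18) 404.0
```

View pics/s67.png

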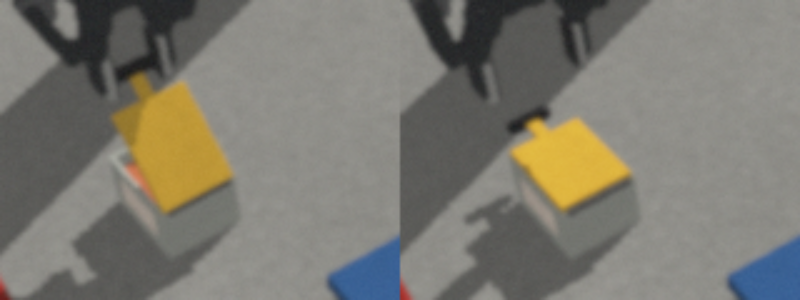

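The free lid rose (left half) and dropped shut after release (right half, tab at (527,118)). So the right tin is the free one and it stays. Now the left, stiff tin: I move above its body with the fingers wide open.

```bash
python3 -m creep '[{"dp":[-0.0066,0.0391,-0.02],"spin":0},{"dp":[-0.0066,0.0391,0],"spin":0},{"dp":[-0.0066,0.0391,0],"spin":0},{"dp":[-0.0066,0.0391,0],"spin":0},{"dp":[-0.0066,0.0391,0],"spin":0},{"dp":[-0.0066,0.0391,0],"spin":0},{"dp":[-0.0066,0.0391,0],"spin":0},{"dp":[-0.0066,0.0391,0],"spin":0},{"dp":[0,0,0],"spin":7},{"dp":[0,0,0],"spin":7},{"dp":[0,0,0],"spin":7},{"dp":[0,0,0],"spin":0}]' 0.0854
python3 -c "
from h import *
to(.55,.0505,.012)"
```

```text
time: 16.5
tool_pos: [0.5496, 0.0506, 0.1256]
tool_rot: [0.407, 3.115, 0.0]
contact_force: [0.6, 1.0, 0.0]
width: 0.0854
gripper_force: 0.0
pos [0.5496 0.0506 0.1256] t 16.5 w 0.08542155178080113 yhead 75.11 tilt -1.0 F [0.6 1.  0. ]
dp [-0.0004  0.      0.1136]
```

```bash
python3 -m creep '[{"dp":[0,0,0.02],"spin":0},{"dp":[0,0,0.03],"spin":0},{"dp":[0,0,0.03],"spin":0},{"dp":[0,0,0.022],"spin":0},{"dp":[0,0,0.011],"spin":0},{"dp":[0,0,0],"spin":0}]'; python3 -m creep '[{"dp":[0,0,0],"spin":0},{"dp":[0,0,0],"spin":0},{"dp":[0,0,0],"spin":0},{"dp":[0,0,0],"spin":0},{"dp":[0,0,0],"spin":0},{"dp":[0,0,0],"spin":0}]' 0.05 60
```

```text
time: 17.25
tool_pos: [0.5492, 0.0505, 0.0122]
tool_rot: [-0.407, -3.114, 0.0]
contact_force: [0.2, 0.1, 0.3]
width: 0.085
gripper_force: 0.0
time: 18.0
tool_pos: [0.5505, 0.0503, 0.014]
tool_rot: [0.408, 3.113, -0.0]
contact_force: [-1.6, 0.0, 6.3]
width: 0.0588
gripper_force: 67.5
```

```bash
python3 -m creep '[{"dp":[0,0,-0.02],"spin":0},{"dp":[0,0,-0.03],"spin":0},{"dp":[0,0,-0.02],"spin":0},{"dp":[0.0033,0.0155,0],"spin":0},{"dp":[0.0080,0.0385,0],"spin":0},{"dp":[0.0080,0.0385,0],"spin":0},{"dp":[0.0080,0.0385,0],"spin":0},{"dp":[0.0080,0.0385,0],"spin":0},{"dp":[0.0080,0.0385,0],"spin":0},{"dp":[0.0080,0.0385,0],"spin":0},{"dp":[0.0076,0.037,0],"spin":0},{"dp":[0,0,0],"spin":0}]'
python3 -c "
from h import *
to(.567,.339,.019)"
```

```text
time: 19.5
tool_pos: [0.5637, 0.3431, 0.0802]
tool_rot: [-0.403, -3.113, 0.0]
contact_force: [-0.2, -0.3, -5.8]
width: 0.0592
gripper_force: 67.8
pos [0.5637 0.3431 0.0802] t 19.5 w 0.05920980100144808 yhead 75.26 tilt -1.0 F [-0.2 -0.3 -5.8]
dp [-0.0045 -0.0031  0.0612]
```

```bash
python3 -m creep '[{"dp":[-0.004,-0.003,0.01],"spin":0},{"dp":[0,0,0.02],"spin":0},{"dp":[0,0,0.015],"spin":0},{"dp":[0,0,0.008],"spin":0},{"dp":[0,0,0.004],"spin":0},{"dp":[0,0,0.002],"spin":0},{"dp":[0,0,0],"spin":0}]'
```

```text
time: 20.38
tool_pos: [0.5692, 0.3358, 0.0241]
tool_rot: [0.409, 3.114, 0.001]
contact_force: [1.0, 0.7, -5.3]
width: 0.0594
gripper_force: 67.8
```

```bash
python3 -m creep '[{"dp":[0,0,0.002],"spin":0},{"dp":[0,0,0.002],"spin":0},{"dp":[0,0,0],"spin":0}]'
```

```text
time: 20.75
tool_pos: [0.5688, 0.3356, 0.0195]
tool_rot: [-0.409, -3.115, 0.0]
contact_force: [-0.5, 0.3, -5.7]
width: 0.0588
gripper_force: 67.8
```

```bash
python3 -m creep '[{"dp":[0,0,0.001],"spin":0},{"dp":[0,0,0.001],"spin":0},{"dp":[0,0,0],"spin":0}]'
```

```text
time: 21.12
tool_pos: [0.569, 0.3357, 0.019]
tool_rot: [0.409, 3.114, 0.0]
contact_force: [-5.1, -1.3, 6.4]
width: 0.0592
gripper_force: 69.2
```

Tray-floor contact shows in the force reading (-5.7 to +6.4 N). Releasing and rising.

```bash
python3 -m creep '[{"dp":[0,0,0],"spin":0},{"dp":[0,0,0],"spin":0},{"dp":[0,0,0],"spin":0},{"dp":[0,0,0],"spin":0},{"dp":[0,0,-0.02],"spin":0},{"dp":[0,0,-0.04],"spin":0},{"dp":[0,0,-0.05],"spin":0},{"dp":[0.04,0,-0.03],"spin":0},{"dp":[0.06,0,0],"spin":0},{"dp":[0.06,0,0],"spin":0},{"dp":[0.06,0,0],"spin":0},{"dp":[0,0,0],"spin":0}]' 0.0854
python3 -c "
from h import *
box('s8.png')
d=shot('top','t8.png');cv2.imwrite('pics/t8c.png',cv2.resize(np.hstack([d['image'][180:310,100:500],]),None,fx=1.9,fy=1.9))
s=cv2.imread('pics/s8.png')
cv2.imwrite('pics/both.png',np.vstack([cv2.imread('pics/t8c.png')[:,:640],s[150:350,:640]][:0]+[cv2.resize(d['image'][180:310,100:500],(640,208)),s[150:360]]))"
```

```text
time: 22.62
tool_pos: [0.3524, 0.3933, 0.1593]
tool_rot: [-0.402, -3.115, -0.001]
contact_force: [0.2, -0.2, 0.7]
width: 0.085
gripper_force: 0.0
(174, 287, 48, 38) 966.0
(417, 197, 35, 25) 425.0
(290, 188, 41, 18) 403.0
```

View pics/both.png

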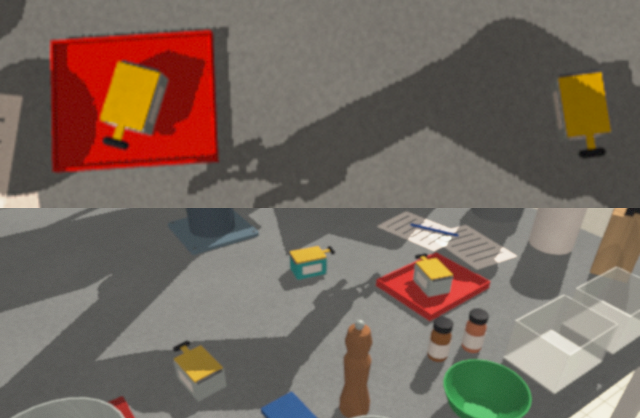

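The stiff tin stands in the tray's middle (upper half, (133,95)) with its lid shut. The free tin at (583,105) is in place and shut, the mill is standing, and the robot is clear of everything.

```bash
python3 -c "
from workcell import sign_off
print(sign_off())"
```

```text
the job is handed in; nothing more can be done
None
```

I tested both lids and handed the job in after about 23 s of robot time: the left tin was stiff and now stands upright in the red tray with its lid closed, and the freely swinging right tin stands in place with its lid shut. The sign-off returned no verdict.

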